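# Shut the air valve under the sliding cover

## Task

On the bench stands a steel air-valve box. With closed fingertips, push its sheet-metal cover along its guides by the upright rib, all the way over the closed half of the box so that the valve opening is uncovered; then push the handle that ends in a round disc round to its stop, so that this valve is fully shut. Only push, never lift the cover; leave the plain straight handle and the things standing round the box alone, and finish with the hand clear.

Things in the scene. Friction and masses are not known exactly. Their poses are not given: they have to be found in the camera images.
- box: Fixed open-topped steel box, 242 (its x) x 328 (its y) x 70 mm high, plus guide lips 6 mm thick along both long sides and end stops that rise to 81 mm; it stands on the bench. Origin: centre of its underside; its yaw varies by up to 0.25 rad. The half at its -y is the valve opening (inside 210 mm in x, from y = -152 to -10 mm, floor at 4 mm); the half at its +y is closed by a flat deck just below the rim.
- cover: Loose flat steel cover, 225 (x) x 156 (y) x 4 mm, 0.4 kg, lying on the rim of the box at 70 mm over the bench, between the guides with about 2.5 mm play each side. Origin: centre of its underside; axes parallel to those of the box. At the start it hides the valve opening (centre at about box y = -80 mm). It slides towards the box's +y, about 160 mm in all, to the end stop at the deck's end (cover centre at box y = +82 mm); sliding takes a few N.
- cover_rib (a point): Centre of the upright rib that stands across the middle of the cover: 100 mm long in x, 6 mm thick in y, from 4 to 38 mm over the cover's underside; this point is 21 mm over the underside (91 mm over the bench). Push its -y face towards +y.
- disc_handle (a joint): Angle in rad of the handle to be shut (it ends in a round disc), a quarter-turn handle on an upright pivot. 0 = open, the handle points along the box's +y; it grows as the handle turns clockwise seen from above; 1.57 = fully shut at its stop, the handle points along the box's +x (away from the robot). It starts between 0.05 and 0.4, stays where it is left and takes about 4 N at the disc.
- disc_end (a point): Centre of the round disc at the end of the handle to be shut: black disc 30 mm in diameter, 12 mm thick, spanning 45 to 57 mm over the bench (this point is at 51 mm). It is 46 mm from the pivot; the bar between pivot and disc is 14 mm wide. It is under the cover at the start. Below the handle there is free space down to about 36 mm over the bench, except at the pivot (hub 24 mm in diameter).
- disc_pivot (a point): Point on the pivot axis of that handle, 51 mm over the bench. The two valves stand about 88 mm apart, one nearer the robot and one farther, about at box x = -50 and +38 mm, y = -130 mm; which is which varies.
- plain_handle (a joint): Angle of the other valve's handle, same meaning; starts between 0 and 0.15 and is to be left there.
- plain_end (a point): Point on the other, plain handle: a straight black bar with a square end, 14 mm wide and 12 mm thick, reaching 61 mm from its pivot; this point is 46 mm from the pivot, 51 mm over the bench.
- tape_roll: Bystander: tape roll lying flat, 84 mm in diameter, 24 mm high, on the bench beyond the box's +y end. Origin: centre of its underside.
- jar: Bystander: small closed jar, 56 mm in diameter, 75 mm high, on the bench beyond the box's -y end. Origin: centre of its underside.
- screwdriver: Bystander: screwdriver lying on the bench at the box's far side (+x), roughly along y. Origin: middle of its underside.

How it is judged (in metres and radians):
On the way, in this order (a step that is already met when the one before it is completed fails the run):
1. the cover is slid clear of the valve opening, while the valve is still open (y of cover_rib in the frame of box above 0.06 m and value of joint disc_handle below 1.2 rad), for 0.2 s.
2. the disc handle is pushed shut (value of joint disc_handle above 1.45 rad), for 0.2 s.
At the end, for the whole second after the job is handed in: The cover lies flat on the box's rim, at rest, its centre past box y = 60 mm (opening uncovered); the disc handle stands past 1.45 rad (shut); the plain handle is still open (y of cover_rib in the frame of box above 0.06 m and height (world z) of cover below 0.074 m and angle between cover's own z axis and vertical below 0.04 rad and value of joint disc_handle above 1.45 rad and value of joint plain_handle below 0.45 rad and linear speed of cover below 0.01 m/s); the robot touches nothing.
It fails at once if the cover is lifted off its rim by more than 10 mm or tipped (height (world z) of cover above 0.08 m or angle between cover's own z axis and vertical above 0.12 rad).
It fails at once if the plain handle is moved by more than 15 mm (distance of plain_end from where it was at the start of the episode above 0.015 m).
It fails at once if the tape roll is moved by more than 30 mm (distance of tape_roll from where it was at the start of the episode above 0.03 m).
It fails at once if the jar is moved by more than 30 mm (distance of jar from where it was at the start of the episode above 0.03 m).
It fails at once if the screwdriver is moved by more than 30 mm (distance of screwdriver from where it was at the start of the episode above 0.03 m).
It also fails if it takes over 48 s, if anything falls off the work surface, if the arm or the gripper's body presses on something with over 40 N, if the wrist force passes 120 N, or if a joint passes its speed limit or range.

## Robot

A 6-joint arm with a two-finger parallel gripper is mounted at the origin on the work surface. World frame = base frame: x ahead of the robot, y to its left, z up, the work surface at z = 0. Lengths are in mm, angles in rad, forces in N, time in s.
With the tool pointing down it reaches from about 300 to 950 mm from the base axis. Payload 3.1 kg.
Tool frame: the origin (TCP) lies at the very end of the fingers, on their centre line; the grasp point (between the pads) lies 19 mm behind it; z points along the fingers, y is the line along which they close (so a half turn about z gives the same grasp; the last joint's range is limited). The gripper opens to 85 mm and grips with 20 to 120 N. Pads are 22 mm wide; open, the fingers measure 114 mm over their backs; the gripper's body (76 mm by 85 mm) begins 54 mm behind the grasp point. The pads swing forward as they close: fully open they stand 13 mm farther back than shut.
Start: joints at [-1.354, 0.308, 1.634, -0, 1.2, -0.07], TCP at [176.776, -599.485, 231.272] pointing down, gripper open.
Joint ranges: [-3.06, 3.06], [-0.79, 1.96], [0.05, 2.63], [-1.19, 4.34], [0.05, 2.64], [-2.94, 2.94]. Speed limits (rad/s): [2.79, 2.79, 3.14, 3.14, 3.14, 3.14].

## Interface

Orientations are given as a unit quaternion [x, y, z, w].
In Python, from workcell import manip gives the robot as it stands. The module is installed in compiled form; this text tells all that it offers.
- The arm moves only by the tool play_rows, never from a script. Its argument "series" is a list of rows, each an object with "dp": the shift along the tool's x, y, z in mm, a list of three; "dr": the turn, a rotation vector about the tool's x, y, z in degrees, a list of three; "jaw": the opening, from -1 (shut) to 1 (fully open). A call has 1 to 8 rows; each row is the pose to reach, as a shift and turn from the pose commanded when the call began, along the tool's axes at that moment; what a row does not reach only later rows make up. A row lasts 1/12 s, in which the tool goes at most 41.7 mm and 7.16 degrees, less where a joint would pass 70% of its speed; a pose out of reach is approached as far as the arm can. A call with a gripper value outside its range is refused whole. The fingers move at their own pace and stop on an object; the grip force is fixed at half the most. Time passes only in rows, so rows that repeat a pose let the fingers close. It gives the time, the measured TCP pose, the force, the opening and the grip force at its end, in the units of the state.
- manip.state(): the state, without advancing time (a new reading comes with each control period).
- manip.grab_frame(name): name is "side" or "top" or "wrist"; returns (picture, depth): 480x640x3 uint8, blue, green, red; 480x640 float32, mm along the optical axis (not along the pixel's ray), 0 where there is no reading.
- manip.get_calibration(name): a dict with "mtx" (3x3 intrinsics, pixels), "k1" (the pictures are not rectified: a ray, as slopes to the right and down, at radius r is drawn at 1 + k1 r^2 times it, then the intrinsics apply), "R" (3x3) and "t" (3): a world point X has camera coordinates R X + t. Camera axes: x right, y down, z forward; pixel columns grow to the right and rows downward; lengths in mm; the calibration is good to about 2 mm. A picture is of the moment at which its call begins: read the wrist's pose just before it. get_calibration takes no time and is no camera call; for the wrist camera it gives the pose at the moment of the call.
- manip.sign_off(): hands the job in; it is judged then, once.
The state is a dict: "clock": time; "q": joint angles; "joint_vel": joint speeds; "effort": joint torques, N m; "ee_pos": TCP position; "ee_rot": TCP orientation; "force": force on the tool from outside, world axes, zero at the start; "wrist_torque": the same for the moment, N m; "finger_gap": opening from 0.0 (shut) to 1.0 (fully open); "grip_force": force on a finger pad.
Only numpy, scipy, OpenCV 4.12 (cv2) and the standard library are available. Lean on these libraries where they do the work, as an engineer would, in place of code of your own. Each camera call takes 0.05 s, during which the arm holds its last target. There are 200 camera calls.

## Working session

There is one attempt and no reset: what is moved stays moved. The work goes in short steps, Python scripts to look and compute and a tool call to move; the robot and the scene stay as the last step left them, time stands still between calls to the robot, and variables do not carry over. Pictures are saved under pics/ and viewed, at most 10 in all, crops included, and the job is handed in when it is done.

Besides the shell and the picture viewer there is one more tool, called after "Emit:" as a command line: name --argument value ..., lists and objects as JSON in quotes. play_rows: Moves the arm, as the interface text tells. Its arguments: {"type":"object","properties":{"series":{"type":"array"}},"required":["series"]}

```bash
mkdir -p pics
cat > h.py <<'E'
import numpy as np,cv2
from workcell import manip
from scipy.spatial.transform import Rotation as Ro
def px2w(cal,u,v,depth=None,z=None):
    K=np.array(cal["mtx"]);k=cal["k1"];R=np.array(cal["R"]);t=np.array(cal["t"])
    p=cv2.undistortPoints(np.array([[[u,v]]],float),K,np.array([k,0,0,0.]))[0,0]
    d=R.T@np.array([p[0],p[1],1.]);c=-R.T@t
    return c+d*(depth if depth else (z-c[2])/d[2])
def cloud(cal,D):
    K=np.array(cal["mtx"]);R=np.array(cal["R"]);t=np.array(cal["t"])
    v,u=np.mgrid[:480,:640]
    p=cv2.undistortPoints(np.stack([u,v],-1).reshape(-1,1,2).astype(float),K,np.array([cal["k1"],0,0,0.]))[:,0]
    P=np.c_[p,np.ones(len(p))]*D.reshape(-1,1)
    return ((P-t)@R).reshape(480,640,3)
E
python3 - <<'E'
from h import *
s=manip.state();print(s)
c=manip.get_calibration("top");print(c)
I,D=manip.grab_frame("top");cv2.imwrite("pics/top0.png",I);np.save("top0.npy",D)
I2,_=manip.grab_frame("side");cv2.imwrite("pics/side0.png",I2)
print(manip.get_calibration("side"))
E
```

```text
{'clock': 0.0, 'q': array([-1.35367537e+00,  3.09006823e-01,  1.63520288e+00,  2.69244349e-05,
        1.19968139e+00, -6.96855565e-02]), 'joint_vel': array([ 0.00154236, -0.00070658,  0.00110845,  0.00241388, -0.00061989,
        0.00123481]), 'effort': array([-9.32116636e-04, -4.15253520e+01, -2.76664889e+01, -8.75321831e-06,
        1.03628595e-02,  2.14375052e-05]), 'ee_pos': array([ 176.6189351 , -598.66687178,  230.03815895]), 'ee_rot': array([ 9.89735408e-01,  1.42907318e-01, -7.21347128e-05, -1.14701765e-03]), 'force': array([ 0.1858684 ,  0.49746838, -0.2259827 ]), 'wrist_torque': array([ 0.03458794, -0.01328691,  0.02818069]), 'grip_force': 0.0, 'finger_gap': 1.0032510173795053}
{'mtx': array([[508.43604482,   0.        , 311.54445155],
       [  0.        , 508.43604482, 235.41996857],
       [  0.        ,   0.        ,   1.        ]]), 'k1': -0.1173616758611973, 'R': array([[-0.05009753, -0.99873299, -0.00475894],
       [-0.97623421,  0.04997379, -0.21087768],
       [ 0.21084832, -0.00591861, -0.97750087]]), 't': array([ 67.51128128, 601.86238484, 906.55846085])}
{'mtx': array([[599.35733515,   0.        , 310.64097596],
       [  0.        , 599.35733515, 244.52110403],
       [  0.        ,   0.        ,   1.        ]]), 'k1': -0.09747335378808479, 'R': array([[ 0.99982516, -0.00884796,  0.01647316],
       [ 0.00359882, -0.77344369, -0.6338548 ],
       [ 0.01834938,  0.63380326, -0.77327662]]), 't': array([-600.67222059,  105.29632746, 1266.62530281])}
```

View pics/top0.png

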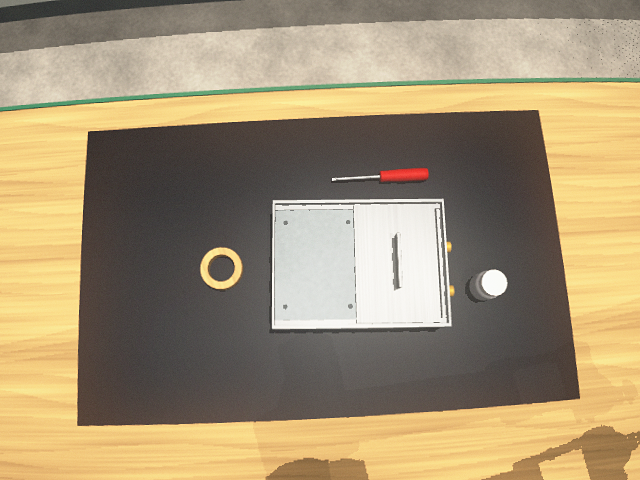

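The top view shows the box with corners at about (273,200), (443,199), (451,327) and (273,329). The cover is on the right (-y) half with its rib at about (397,261). The jar is at (490,284), the tape at (221,268) and the screwdriver at (380,177). Next I fit the box from the depth.

Run:
```python
from h import *
c=manip.get_calibration("top");D=np.load("top0.npy");P=cloud(c,D)
sub=P[180:345,255:462].reshape(-1,3);sub=sub[(sub[:,2]>60)&(sub[:,2]<120)]
print(np.percentile(sub[:,2],[1,25,50,75,99]))
r=cv2.minAreaRect(sub[:,:2].astype(np.float32));print(r)
for u,v in [(273,200),(443,199),(451,327),(273,329)]:print(px2w(c,u,v,z=80).round(1))
rb=P[225:300,385:412].reshape(-1,3);rb=rb[rb[:,2]>95];print(len(rb),rb.mean(0),cv2.minAreaRect(rb[:,:2].astype(np.float32)))
print("rib px",px2w(c,393.5,233,z=108),px2w(c,397,288,z=108))
for n,u,v,z in [("jar",490,284,75),("tape",221,268,24)]:print(n,px2w(c,u,v,z=z))
# edges of rim: at image cols, find line x of far/near edges
for v in (200,):
  pass
```

```text
[63.3195553  67.20727625 70.7275233  73.58074439 96.94939257]
((546.7496948242188, -50.798126220703125), (329.19464111328125, 243.4606475830078), 87.73934173583984)
[674.  107.1  80. ]
[ 659.7 -218.8   80. ]
[ 417. -209.   80.]
[431.2 115.6  80. ]
253 [ 534.12113064 -110.47919407  151.84245268] ((476.1332702636719, -63.1468505859375), (63.84148406982422, 253.1023712158203), 49.95304489135742)
rib px [ 591.95201918 -112.59924067  108.        ] [ 491.18779602 -110.59849671  108.        ]
jar [ 491.95689912 -292.70915309   75.        ]
tape [556.65031706 218.48188053  24.        ]
```

Emit:
play_rows --series '[{"dp":[300,-190,10],"dr":[0,0,18.8],"jaw":-1},{"dp":[300,-190,10],"dr":[0,0,18.8],"jaw":-1},{"dp":[300,-190,10],"dr":[0,0,18.8],"jaw":-1},{"dp":[300,-190,10],"dr":[0,0,18.8],"jaw":-1},{"dp":[300,-190,10],"dr":[0,0,18.8],"jaw":-1},{"dp":[300,-190,10],"dr":[0,0,18.8],"jaw":-1},{"dp":[300,-190,10],"dr":[0,0,18.8],"jaw":-1},{"dp":[300,-190,10],"dr":[0,0,18.8],"jaw":-1}]'

```text
clock: 0.77
ee_pos: [396.7, -347.1, 221.5]
ee_rot: [1.0, -0.021, -0.0, -0.0]
force: [0.1, -0.3, 0.3]
finger_gap: 0.0
grip_force: 0.0
```

```bash
cat >> h.py <<'E'
def goal(x,y,z,yaw=None):
    "shift (tool axes) and z turn (deg) from the present pose to a world goal, tool down"
    s=manip.state();R=Ro.from_quat(s["ee_rot"]);print("pos",s["ee_pos"].round(1),"f",s["force"].round(1),"t",round(s["clock"],2),"gap",round(s["finger_gap"],2))
    G=R if yaw is None else Ro.from_matrix([[np.cos(yaw),np.sin(yaw),0],[np.sin(yaw),-np.cos(yaw),0],[0,0,-1]])
    print("dp",R.inv().apply(np.array([x,y,z])-s["ee_pos"]).round(1),"dr",np.degrees((R.inv()*G).as_rotvec()).round(2))
E
python3 -c "
from h import *
goal(538,-200,190,-0.042)"
```

```text
pos [ 396.7 -347.1  221.5] f [ 0.1 -0.3  0.3] t 0.77 gap 0.0
dp [ 135.  -152.9   31.5] dr [-0.03  0.02  0.02]
```

Emit:
play_rows --series '[{"dp":[135,-153,31],"dr":[0,0,0],"jaw":-1},{"dp":[135,-153,31],"dr":[0,0,0],"jaw":-1},{"dp":[135,-153,31],"dr":[0,0,0],"jaw":-1},{"dp":[135,-153,31],"dr":[0,0,0],"jaw":-1},{"dp":[135,-153,31],"dr":[0,0,0],"jaw":-1},{"dp":[135,-153,31],"dr":[0,0,0],"jaw":-1},{"dp":[135,-153,31],"dr":[0,0,0],"jaw":-1},{"dp":[135,-153,31],"dr":[0,0,0],"jaw":-1}]'

```text
clock: 1.43
ee_pos: [536.7, -201.7, 190.3]
ee_rot: [1.0, -0.02, -0.001, 0.0]
force: [-0.0, 0.2, -0.7]
finger_gap: -0.005
grip_force: 0.0
```

```bash
python3 -c "
from h import *
goal(538,-160,86,-0.042)
c=manip.get_calibration('wrist');I,D=manip.grab_frame('wrist');cv2.imwrite('pics/w1.png',I);np.savez('w1.npz',D=D,**c)
P=cloud(c,D);m=(P[...,2]>99)&(P[...,2]<114)&(abs(P[...,1]+120)<60)&(abs(P[...,0]-540)<90);q=P[m];print(len(q),q.mean(0) if len(q) else 0)
if len(q): print(cv2.minAreaRect(q[:,:2].astype(np.float32)))
"
```

```text
pos [ 536.7 -201.7  190.3] f [-0.   0.2 -0.7] t 1.43 gap -0.0
dp [ -0.2 -41.7 104.3] dr [0.  0.1 0.1]
1696 [ 549.72085695 -120.68382408  106.31237772]
((546.694580078125, -119.77285766601562), (7.178585052490234, 99.80619049072266), 87.88045501708984)
```

View pics/w1.png

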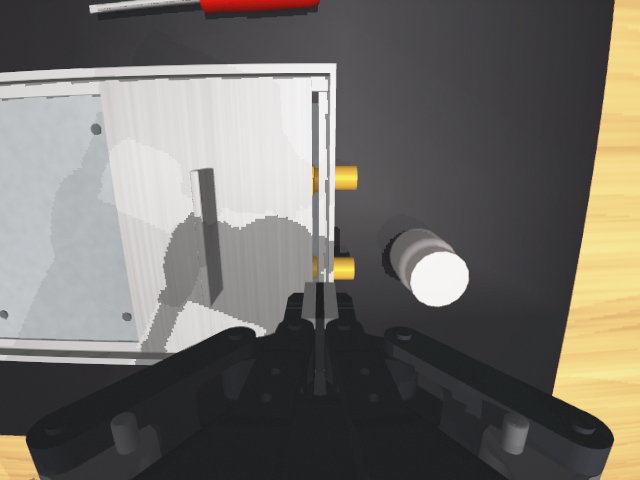

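The rib is at about (195-215, 170-305) in the wrist image. From depth it is centred at (547,-120), its top is at 106 mm, its length is 100 mm and its yaw is about -0.04, which matches the given sizes. I descend behind it.

Emit:
play_rows --series '[{"dp":[8,-30,60],"dr":[0,0,0],"jaw":-1},{"dp":[8,-30,60],"dr":[0,0,0],"jaw":-1},{"dp":[8,-42,90],"dr":[0,0,0],"jaw":-1},{"dp":[8,-42,104],"dr":[0,0,0],"jaw":-1},{"dp":[8,-42,104],"dr":[0,0,0],"jaw":-1},{"dp":[8,-42,104],"dr":[0,0,0],"jaw":-1}]'

```text
clock: 1.98
ee_pos: [545.7, -161.4, 86.4]
ee_rot: [1.0, -0.022, -0.001, -0.0]
force: [0.7, 0.3, 0.1]
finger_gap: 0.001
grip_force: 0.0
```

```bash
python3 -c "
from h import *
goal(546,-160,84,-0.040)
"
```

```text
pos [ 545.7 -161.4   86.4] f [0.7 0.3 0.1] t 1.98 gap 0.0
dp [ 0.2 -1.4  2.4] dr [-0.01  0.11 -0.19]
```

Emit:
play_rows --series '[{"dp":[0,-10,2],"dr":[0,0,0],"jaw":-1},{"dp":[0,-18,2],"dr":[0,0,0],"jaw":-1},{"dp":[0,-24,2],"dr":[0,0,0],"jaw":-1},{"dp":[0,-30,2],"dr":[0,0,0],"jaw":-1},{"dp":[0,-37,2],"dr":[0,0,0],"jaw":-1},{"dp":[0,-44,2],"dr":[0,0,0],"jaw":-1},{"dp":[0,-51,2],"dr":[0,0,0],"jaw":-1},{"dp":[0,-58,2],"dr":[0,0,0],"jaw":-1}]'

```text
clock: 2.65
ee_pos: [550.1, -102.0, 85.6]
ee_rot: [1.0, -0.021, 0.001, 0.0]
force: [-0.3, -3.4, 2.2]
finger_gap: -0.003
grip_force: 1.9
```

Emit:
play_rows --series '[{"dp":[0,-8,0],"dr":[0,0,0],"jaw":-1},{"dp":[0,-16,0],"dr":[0,0,0],"jaw":-1},{"dp":[0,-24,0],"dr":[0,0,0],"jaw":-1},{"dp":[0,-32,0],"dr":[0,0,0],"jaw":-1},{"dp":[0,-40,0],"dr":[0,0,0],"jaw":-1},{"dp":[0,-48,0],"dr":[0,0,0],"jaw":-1},{"dp":[0,-56,0],"dr":[0,0,0],"jaw":-1},{"dp":[0,-62,0],"dr":[0,0,0],"jaw":-1}]'

```text
clock: 3.32
ee_pos: [552.1, -39.3, 84.8]
ee_rot: [1.0, -0.02, 0.0, -0.0]
force: [1.4, -3.7, 0.6]
finger_gap: -0.001
grip_force: 1.9
```

```bash
python3 -c "
from h import *
goal(552,15,84,-0.040)
c=manip.get_calibration('top');I,D=manip.grab_frame('top');cv2.imwrite('pics/top1.png',cv2.resize(I[160:380,230:500],(800,652))[:600])
"
```

```text
pos [552.1 -39.3  84.8] f [ 1.4 -3.7  0.6] t 3.32 gap -0.0
dp [ -2.3 -54.3   0.8] dr [-0.01 -0.01 -0.06]
```

View pics/top1.png

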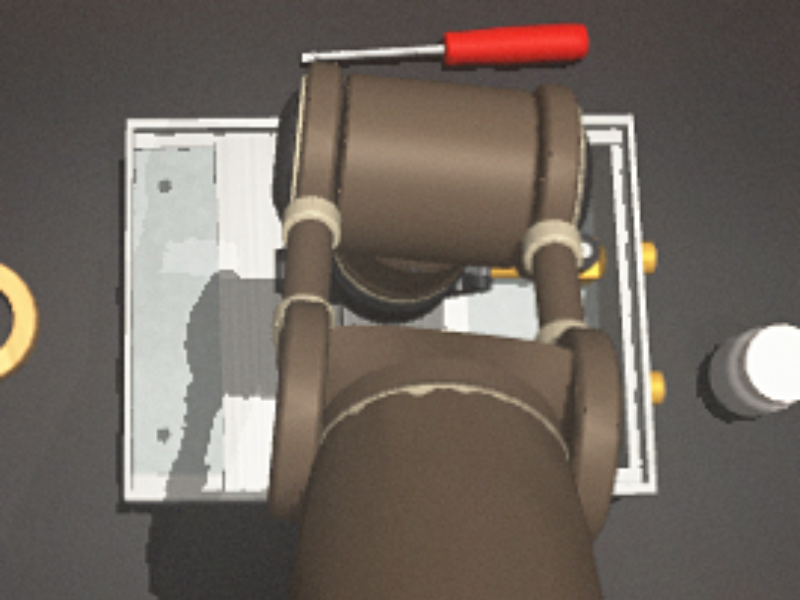

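The cover is sliding straight. Its leading edge is at px 217 and the stop is at about 133, so roughly 50 mm remain.

Emit:
play_rows --series '[{"dp":[0,-7,0],"dr":[0,0,0],"jaw":-1},{"dp":[0,-14,0],"dr":[0,0,0],"jaw":-1},{"dp":[0,-21,0],"dr":[0,0,0],"jaw":-1},{"dp":[0,-28,0],"dr":[0,0,0],"jaw":-1},{"dp":[0,-34,0],"dr":[0,0,0],"jaw":-1},{"dp":[0,-39,0],"dr":[0,0,0],"jaw":-1},{"dp":[0,-43,0],"dr":[0,0,0],"jaw":-1},{"dp":[0,-43,0],"dr":[0,0,0],"jaw":-1}]'

```text
clock: 4.03
ee_pos: [553.3, 4.0, 84.6]
ee_rot: [1.0, -0.021, -0.001, -0.001]
force: [-0.0, 0.5, -1.1]
finger_gap: 0.001
grip_force: 0.0
```

Emit:
play_rows --series '[{"dp":[0,-2,0],"dr":[0,0,0],"jaw":-1},{"dp":[0,-4,0],"dr":[0,0,0],"jaw":-1},{"dp":[0,-6,0],"dr":[0,0,0],"jaw":-1},{"dp":[0,-7,0],"dr":[0,0,0],"jaw":-1}]'

```text
clock: 4.37
ee_pos: [553.7, 9.7, 84.7]
ee_rot: [1.0, -0.021, -0.0, -0.0]
force: [0.9, -1.9, -1.3]
finger_gap: 0.0
grip_force: 1.0
```

Emit:
play_rows --series '[{"dp":[0,-2,0],"dr":[0,0,0],"jaw":-1},{"dp":[0,-4,0],"dr":[0,0,0],"jaw":-1},{"dp":[0,-4,0],"dr":[0,0,0],"jaw":-1}]'

```text
clock: 4.62
ee_pos: [553.7, 13.9, 84.7]
ee_rot: [1.0, -0.021, -0.001, -0.0]
force: [-0.0, -1.4, -0.7]
finger_gap: -0.001
grip_force: 0.8
```

Emit:
play_rows --series '[{"dp":[0,15,0],"dr":[0,0,0],"jaw":-1},{"dp":[0,30,-40],"dr":[0,0,0],"jaw":-1},{"dp":[0,50,-80],"dr":[0,0,0],"jaw":-1},{"dp":[0,80,-110],"dr":[0,0,0],"jaw":-1},{"dp":[0,110,-110],"dr":[0,0,0],"jaw":-1},{"dp":[-30,140,-110],"dr":[0,0,0],"jaw":-1},{"dp":[-60,140,-110],"dr":[0,0,0],"jaw":-1},{"dp":[-60,140,-110],"dr":[0,0,0],"jaw":-1}]'

```text
clock: 5.28
ee_pos: [482.5, -123.5, 193.4]
ee_rot: [1.0, -0.022, -0.004, -0.001]
force: [-1.4, 0.5, -1.6]
finger_gap: -0.003
grip_force: 0.0
```

```bash
python3 -c "
from h import *
c=manip.get_calibration('wrist');I,D=manip.grab_frame('wrist');cv2.imwrite('pics/w2.png',I);np.savez('w2.npz',D=D,**c)
P=cloud(c,D);m=(P[...,2]>99)&(P[...,2]<114)&(abs(P[...,1]-30)<40)&(abs(P[...,0]-540)<90);q=P[m];print(len(q),q.mean(0) if len(q) else 0)
if len(q): print(cv2.minAreaRect(q[:,:2].astype(np.float32)))
"
```

```text
2332 [554.20070152  27.82144596 105.62483652]
((551.8643798828125, 29.10471534729004), (7.95928430557251, 100.2752456665039), 88.7060546875)
```

View pics/w2.png

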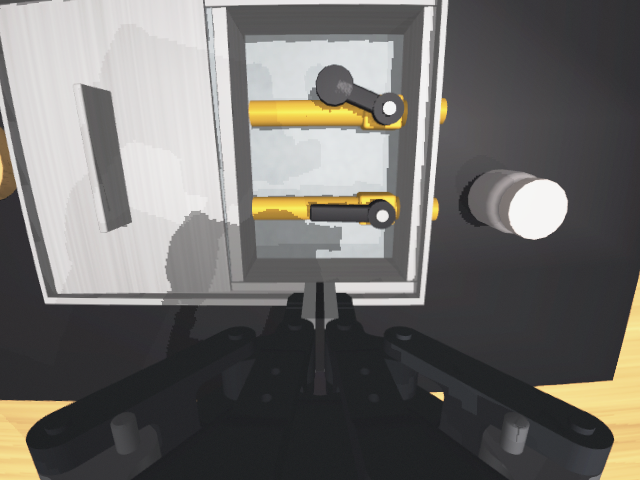

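The cover is fully over. The disc handle is the farther one, with its disc at (335,85) and pivot at (389,108). The plain handle is nearer, with its end at (311,212) and pivot at (382,215).

```bash
python3 -c "
from h import *
c=dict(np.load('w2.npz'));c['k1']=float(c['k1'])
D=c['D']
for n,u,v,z in [('disc',335,85,57),('piv',389,108,62),('plainend',312,212,57),('plainpiv',382,215,62),('wall+x in mid',320,8,76),('jar',540,209,75)]:
  d=np.median(D[v-3:v+4,u-3:u+4]);print(n,px2w(c,u,v,z=z).round(1),px2w(c,u,v,depth=d).round(1))
goal(590,-130,120,-0.042)
"
```

```text
disc [ 598.7 -141.6   57. ] [ 598.7 -141.6   56.9]
piv [ 579.6 -182.4   62. ] [ 579.7 -182.6   61. ]
plainend [ 499.9 -118.8   57. ] [ 499.8 -118.8   56.5]
plainpiv [ 495.7 -177.1   62. ] [ 495.5 -177.3   60.9]
wall+x in mid [ 645.9 -132.1   76. ] [ 650.8 -132.3   62.5]
jar [ 498.1 -303.    75. ] [ 498.1 -302.9   75.1]
pos [ 485.4 -123.4  194.1] f [-0. -0. -0.] t 5.33 gap -0.0
dp [105.    2.2  73.8] dr [-0.13  0.16 -0.13]
```

Emit:
play_rows --series '[{"dp":[40,0,30],"dr":[0,0,0],"jaw":-1},{"dp":[80,0,60],"dr":[0,0,0],"jaw":-1},{"dp":[80,0,75],"dr":[0,0,0],"jaw":-1},{"dp":[80,0,75],"dr":[0,0,0],"jaw":-1},{"dp":[80,0,100],"dr":[0,0,0],"jaw":-1},{"dp":[80,0,120],"dr":[0,0,0],"jaw":-1},{"dp":[80,0,120],"dr":[0,0,0],"jaw":-1},{"dp":[80,0,120],"dr":[0,0,0],"jaw":-1}]'

```text
clock: 6.0
ee_pos: [567.5, -126.2, 74.5]
ee_rot: [1.0, -0.02, -0.001, -0.001]
force: [-0.3, -0.7, 0.7]
finger_gap: -0.001
grip_force: 0.0
```

```bash
python3 -c "
from h import *
goal(565,-127,43,-0.042)
c=manip.get_calibration('wrist');I,D=manip.grab_frame('wrist');cv2.imwrite('pics/w3.png',I)"
```

```text
pos [ 567.5 -126.2   74.5] f [-0.3 -0.7  0.7] t 6.0 gap -0.0
dp [-2.4  1.  31.5] dr [-0.06  0.14  0.06]
```

View pics/w3.png

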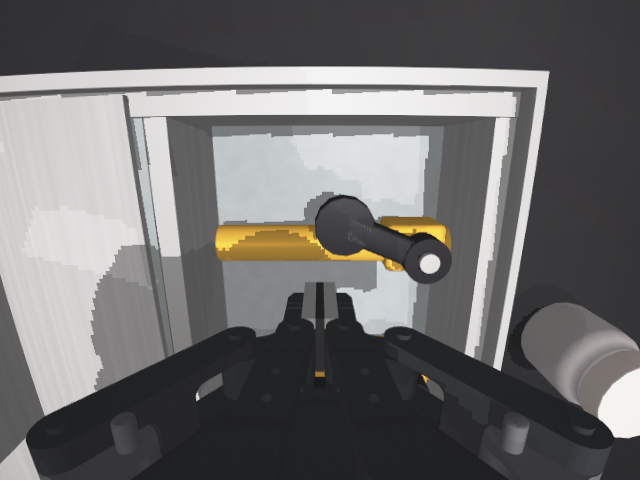

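The fingertips at (320,300) are clear and just robot-side of the disc at (345,225). I descend and begin to push.

Emit:
play_rows --series '[{"dp":[-3,0,15],"dr":[0,0,0],"jaw":-1},{"dp":[-3,0,28],"dr":[0,0,0],"jaw":-1},{"dp":[-3,0,31],"dr":[0,0,0],"jaw":-1},{"dp":[-3,0,31],"dr":[0,0,0],"jaw":-1},{"dp":[-3,0,31],"dr":[0,0,0],"jaw":-1}]'

```text
clock: 6.47
ee_pos: [565.7, -127.0, 44.4]
ee_rot: [1.0, -0.021, 0.0, 0.0]
force: [-0.4, -0.7, -0.1]
finger_gap: -0.002
grip_force: 0.0
```

```bash
python3 -c "
from h import *
s=manip.state();R=Ro.from_quat(s['ee_rot']);goal(566,-127,43)
for ph in np.linspace(.44,1.61,12):
  w=np.array([579.6,-182.4])+46*np.array([np.sin(ph),np.cos(ph)])-28*np.array([np.cos(ph),-np.sin(ph)])
  print(round(ph,2),w.round(1),R.inv().apply(np.r_[w,43]-s['ee_pos']).round(1))
"
```

```text
pos [ 565.7 -127.    44.4] f [-0.4 -0.7 -0.1] t 6.47 gap -0.0
dp [0.3 0.  1.4] dr [0. 0. 0.]
0.44 [ 573.9 -128.9] [8.2 1.5 1.4]
0.55 [ 579.6 -128.5] [13.9  1.   1.4]
0.65 [ 585.3 -128.9] [19.6  1.1  1.4]
0.76 [ 590.9 -129.8] [25.3  1.7  1.4]
0.87 [ 596.5 -131.3] [30.9  3.   1.4]
0.97 [ 601.8 -133.3] [36.3  4.9  1.4]
1.08 [ 606.9 -136. ] [41.5  7.3  1.4]
1.18 [ 611.7 -139.1] [46.4 10.2  1.4]
1.29 [ 616.1 -142.8] [50.9 13.7  1.4]
1.4 [ 620.1 -146.9] [55.1 17.6  1.4]
1.5 [ 623.6 -151.4] [58.8 22.   1.4]
1.61 [ 626.7 -156.2] [62.1 26.7  1.4]
```

Emit:
play_rows --series '[{"dp":[8,1,1],"dr":[0,0,0],"jaw":-1},{"dp":[14,1,1],"dr":[0,0,0],"jaw":-1},{"dp":[19,1,1],"dr":[0,0,0],"jaw":-1},{"dp":[25,2,1],"dr":[0,0,0],"jaw":-1},{"dp":[31,3,1],"dr":[0,0,0],"jaw":-1},{"dp":[36,5,1],"dr":[0,0,0],"jaw":-1},{"dp":[41,7,1],"dr":[0,0,0],"jaw":-1},{"dp":[41,7,1],"dr":[0,0,0],"jaw":-1}]'

```text
clock: 7.13
ee_pos: [607.2, -135.7, 42.7]
ee_rot: [1.0, -0.021, 0.0, -0.0]
force: [-1.3, 1.5, -0.4]
finger_gap: -0.005
grip_force: 1.1
```

```bash
python3 -c "
from h import *
goal(623,-156,43)
c=manip.get_calibration('wrist');I,D=manip.grab_frame('wrist');cv2.imwrite('pics/w4.png',I)"
```

```text
pos [ 607.2 -135.7   42.7] f [-1.3  1.5 -0.4] t 7.13 gap -0.0
dp [16.7 19.6 -0.3] dr [0. 0. 0.]
```

View pics/w4.png

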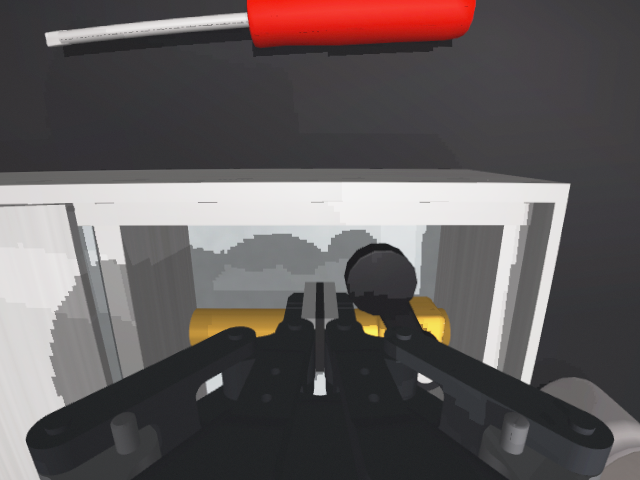

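The disc has turned to (380,280), with the fingertips at (320,295) touching it. I go on along the arc.

Emit:
play_rows --series '[{"dp":[5,3,0],"dr":[0,0,0],"jaw":-1},{"dp":[9,7,0],"dr":[0,0,0],"jaw":-1},{"dp":[12,11,0],"dr":[0,0,0],"jaw":-1},{"dp":[14,15,0],"dr":[0,0,0],"jaw":-1},{"dp":[15,19,0],"dr":[0,0,0],"jaw":-1},{"dp":[15,21,0],"dr":[0,0,0],"jaw":-1},{"dp":[15,21,0],"dr":[0,0,0],"jaw":-1}]'

```text
clock: 7.77
ee_pos: [621.5, -155.5, 43.1]
ee_rot: [1.0, -0.022, 0.001, -0.002]
force: [0.2, 8.2, -0.2]
finger_gap: 0.0
grip_force: 4.4
```

Emit:
play_rows --series '[{"dp":[0,1,0],"dr":[0,0,0],"jaw":-1},{"dp":[0,2,0],"dr":[0,0,0],"jaw":-1},{"dp":[0,2,0],"dr":[0,0,0],"jaw":-1}]'

```text
clock: 8.02
ee_pos: [621.5, -155.8, 43.1]
ee_rot: [1.0, -0.022, 0.001, -0.003]
force: [1.2, 12.5, 0.7]
finger_gap: -0.001
grip_force: 6.4
```

The force rises without any motion, so the handle is at its stop. I retreat.

Emit:
play_rows --series '[{"dp":[-2,-12,0],"dr":[0,0,0],"jaw":-1},{"dp":[-5,-18,0],"dr":[0,0,0],"jaw":-1},{"dp":[-5,-18,-40],"dr":[0,0,0],"jaw":-1},{"dp":[-5,-18,-80],"dr":[0,0,0],"jaw":-1},{"dp":[-5,-18,-120],"dr":[0,0,0],"jaw":-1},{"dp":[-40,-10,-150],"dr":[0,0,0],"jaw":-1},{"dp":[-80,0,-150],"dr":[0,0,0],"jaw":-1},{"dp":[-120,0,-150],"dr":[0,0,0],"jaw":-1}]'

```text
clock: 8.68
ee_pos: [504.8, -157.6, 197.5]
ee_rot: [1.0, -0.02, 0.005, 0.003]
force: [-1.1, -0.6, -0.8]
finger_gap: 0.001
grip_force: 0.0
```

Emit:
play_rows --series '[{"dp":[-20,0,0],"dr":[0,0,0],"jaw":-1},{"dp":[-20,0,0],"dr":[0,0,0],"jaw":-1},{"dp":[-20,0,0],"dr":[0,0,0],"jaw":-1},{"dp":[-20,0,0],"dr":[0,0,0],"jaw":-1}]'

```text
clock: 9.02
ee_pos: [483.5, -154.6, 194.0]
ee_rot: [1.0, -0.021, 0.002, 0.001]
force: [0.4, -0.4, 0.3]
finger_gap: -0.001
grip_force: 0.0
```

```bash
python3 -c "
from h import *
goal(0,0,0)
c=manip.get_calibration('wrist');I,D=manip.grab_frame('wrist');cv2.imwrite('pics/w5.png',I)"
```

```text
pos [ 483.5 -154.6  194. ] f [ 0.4 -0.4  0.3] t 9.02 gap -0.0
dp [-490.3 -134.7  191.9] dr [0. 0. 0.]
```

View pics/w5.png

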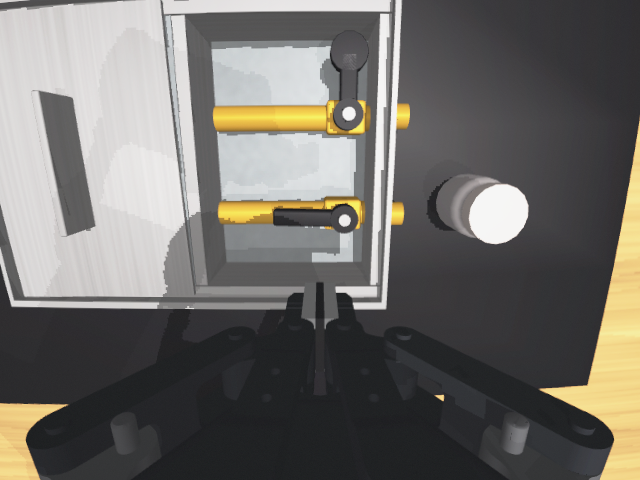

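The disc at (349,50) now points straight along +x from its pivot at (348,114), so that valve is shut. The plain handle, with its end at (275,216), is still open. The cover is over the deck and the hand is clear.

```bash
python3 -c "
from workcell import manip
print(manip.sign_off())"
```

```text
the job is handed in; nothing more can be done
None
```

I pushed the cover fully over the closed half and turned the disc handle to its stop. The plain handle is still open, the hand is clear, and I handed the job in at about 9 s; no verdict came back.

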